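# Release the blue dock's tray with the pin

### The arm

A 6-joint arm with a two-finger parallel gripper is mounted at the origin on a cart in front of the work surface, level with it; the furniture and walls round the work are solid. World frame = base frame: x ahead of the robot, y to its left, z up, the work surface at z = 0. Lengths are in mm, angles in rad, forces in N, time in s.
With the tool pointing down it reaches from about 275 to 1000 mm from the base axis. Payload 8.4 kg.
Tool frame: the origin (TCP) lies on the centre line of the jaws, within the pads' length; the fingertips stand r.tip_reach ahead of it and the grasp point (between the pads) lies 11 mm behind it (r.tip_reach is the distance from the TCP to the fingertips, in mm); z points along the fingers, y is the line along which they close (so a half turn about z gives the same grasp; the last joint's range is limited). The gripper opens to 85 mm and grips with 20 to 120 N. Pads are 22 mm wide; open, the fingers measure 114 mm over their backs; the gripper's body (76 mm by 85 mm) begins 54 mm behind the grasp point. The pads swing forward as they close: fully open they stand 13 mm farther back than shut.
Start: joints at [-1.283, 0.353, 1.633, -0, 1.155, -0.002], TCP at [178.599, -598.941, 239.281] pointing down, gripper open.
Joint ranges: [-2.63, 2.63], [-0.92, 2.1], [0.06, 2.66], [-1.3, 4.44], [0, 2.69], [-3.02, 3.02]. Speed limits (rad/s): [2.22, 2.22, 2.79, 3.14, 3.14, 3.14].

### API

Orientations are given as [roll, pitch, yaw] about the fixed x, y, z axes, in that order (R = Rz(yaw) Ry(pitch) Rx(roll)).
In Python, from rig import r gives the robot as it stands.
- The arm moves only by the tool carry_out, never from a script. Its argument "targets" is a list of rows, each an object with "dp": the shift along the tool's x, y, z in mm, a list of three; "yaw": the turn about the tool's z in degrees. A call has 1 to 12 rows; each row is the pose to reach, as a shift and turn from the pose commanded when the call began, along the tool's axes at that moment; what a row does not reach only later rows make up. A row lasts 1/8 s, in which the tool goes at most 62.5 mm and 10.7 degrees, less where a joint would pass 70% of its speed; a pose out of reach is approached as far as the arm can. A call with a gripper value outside its range is refused whole. "fingers" is the opening, from -1 (shut) to 1 (fully open), so that 0 is half open, set as the call begins (left out, the last holds). The fingers move at their own pace and stop on an object; "grip_force" is the grip in N (left out, the last holds). Time passes only in rows, so rows that repeat a pose let the fingers close. It gives the time, the measured TCP pose, the force, the opening and the grip force at its end, in the units of the state.
- r.sense(): the state, without advancing time (a new reading comes with each control period).
- r.grab_frame(name): name is "scene" or "top"; returns the picture (420x560x3 uint8, red, green, blue); there is no depth.
- r.get_calibration(name): a dict with "fx", "fy", "cx", "cy" (pixels), "dist_coeffs" ([k1, k2, p1, p2, k3] as OpenCV has them; the pictures are not rectified), "rvec" (rotation vector, rad) and "tvec" (3), from world to camera coordinates, as OpenCV has them. Camera axes: x right, y down, z forward; pixel columns grow to the right and rows downward; lengths in mm; the calibration is good to about 2 mm. A picture is of the moment at which its call begins. get_calibration takes no time and is no camera call.
- r.sign_off(): hands the job in; it is judged then, once.
The state is a dict: "clock": time; "qpos": joint angles; "qvel": joint speeds; "joint_efforts": joint torques, N m; "eef_pos": TCP position; "tcp_rot": TCP orientation; "contact_force": force on the tool from outside, world axes, zero at the start; "wrist_torque": the same for the moment, N m; "opening": opening from 0.0 (shut) to 1.0 (fully open); "grasp_force": force on a finger pad.
Only numpy, scipy, OpenCV 4.12 (cv2) and the standard library are available. Lean on these libraries where they do the work, as an engineer would, in place of code of your own. Each camera call takes 0.05 s, during which the arm holds its last target. There are 200 camera calls.

### The job

The power to the slide docks is off and the tray of the blue one has to be let out by hand. Lift the red-handled release pin out of its grey stand, push it straight down through the small hole in the top of the blue dock until the hidden catch gives and the tray springs right out, then put the pin back upright in its stand, with its collar resting on the top. The yellow dock's tray must stay shut.

Things in the scene. Friction and masses are not known exactly. Their poses are not given: they have to be found in the camera images.
- release_pin: Loose pin, 55 to 90 g, upright in its stand at the start. Origin: centre of the underside of its aluminium collar (44 mm wide, 6 mm thick); z up along the pin. Below it a steel shaft, 8 mm in diameter, 60 mm long; above the collar a round red handle, 22 mm in diameter, from z = 6 to 60 mm, to be gripped from above from any side at about z = 38 mm.
- pin_tip (a point): Lower end of the release pin's shaft, 60 mm below the pin's origin.
- pin_stand: Grey square stand fixed to the worktop, 70 x 70 mm and 70 mm high, on a black 84 mm foot. Origin at the centre of its underside, z up. A round bore, 24 mm in diameter, goes down through its middle; the pin hangs in it with the collar resting on the top, so the pin's origin is 70 mm above the stand's.
- blue_dock: White box fixed to the worktop, 130 (x) x 90 (y) x 90 mm high, with a blue tray front and a flat blue ring round the hole in its top. Origin at the centre of its underside; -x points to its front, where the tray comes out; yawed by up to 0.25 rad.
- blue_hole (a point): Centre of the blue dock's access hole, 24 mm in diameter, at the level of its top face, 30 mm behind (+x) the box's middle. Hidden 45 mm below, centred, is the 36 mm wide flat pad of a spring catch: it goes straight down, lets the tray go after about 7 mm (4 N) and has 17 mm of travel (7 N). With the pin's collar down on the top face it is pressed 15 mm.
- yellow_dock: A dock just like the blue one, but with a yellow tray front and a yellow ring round its hole. The two docks may change places.
- blue_tray (a joint): How far the blue dock's tray is out, m: 0 shut and latched, 0.05 fully out. Its own spring pushes it out to the front within about a second of tripping, and it stays out. The tray lies 27 to 64 mm above the worktop.
- yellow_tray (a joint): The same for the yellow dock's tray, shut and latched at the start.
Things that resemble listed ones, but are neither listed nor needed, are in the scene too. Several things look just like the pin_stand: the one meant starts nearest to the robot's base.

How it is judged (in metres and radians):
On the way, in this order (a step that is already met when the one before it is completed fails the run):
1. the pin's tip is through the blue dock's hole, over 10 mm deep (horizontal distance between pin_tip and blue_hole below 0.02 m and z of pin_tip in the frame of blue_hole below -0.01 m).
2. the blue tray starts out while the pin reaches down to the catch (horizontal distance between pin_tip and blue_hole below 0.02 m and z of pin_tip in the frame of blue_hole below -0.04 m and value of joint blue_tray above 0.006 m).
At the end, for the whole second after the job is handed in: The blue tray is out by more than 44 of its 50 mm and the yellow tray is shut (under 4 mm). The pin stands at rest in its stand: within 14 mm of the stand's middle, collar down on the top within 5 mm, upright within 7 degrees (value of joint blue_tray above 0.044 m and value of joint yellow_tray below 0.004 m and horizontal distance between release_pin and pin_stand below 0.014 m and z of release_pin in the frame of pin_stand between 0.065 and 0.075 m and angle between release_pin's own z axis and vertical below 0.12 rad and linear speed of release_pin below 0.02 m/s); the robot touches nothing.
It fails at once if the yellow dock's tray is let out (value of joint yellow_tray above 0.01 m).
It also fails if it takes over 45 s, if anything falls off the work surface, if the arm or the gripper's body presses on something with over 40 N, if the wrist force passes 120 N, or if a joint passes its speed limit or range.

## Working session

There is one attempt and no reset: what is moved stays moved. The work goes in short steps, Python scripts to look and compute and a tool call to move; the robot and the scene stay as the last step left them, time stands still between calls to the robot, and variables do not carry over. Pictures are saved under pics/ and viewed, at most 10 in all, crops included, and the job is handed in when it is done.

Besides the shell and the picture viewer there is one more tool, called after "Request:" by a JSON object that holds its "op" and its "data". carry_out: Moves the arm, as the interface text tells. Its arguments: {"type":"object","properties":{"targets":{"type":"array","items":{"type":"object","properties":{"dp":{"type":"array","items":{"type":"number"}},"yaw":{"type":"number"}}}},"fingers":{"type":"number"},"grip_force":{"type":"number"}},"required":["targets"]}

```bash
mkdir -p pics
python3 - <<'E'
from rig import r
import cv2
s=r.sense();print(s['clock'],s['eef_pos'],s['tcp_rot'],s['opening'],r.tip_reach)
for n in("scene","top"):
    cv2.imwrite(f"pics/{n}0.png",r.grab_frame(n)[:,:,::-1]);print(r.get_calibration(n))
E
```

```text
0.0 [ 178.47453495 -598.48366801  238.56203112] [-3.14016863e+00 -2.44814955e-05  2.89811114e-01] 0.9986907196870627 8.0
{'fx': 437.5459315850275, 'fy': 437.5459315850275, 'cx': 278.0644740601386, 'cy': 215.93910910633835, 'dist_coeffs': array([-0.05101256,  0.        ,  0.        ,  0.        ,  0.        ]), 'rvec': array([ 1.25239058, -2.16765764,  0.99395484]), 'tvec': array([618.03244411, 237.46875546, 908.20983397])}
{'fx': 450.96723778837224, 'fy': 450.96723778837224, 'cx': 278.6205838259318, 'cy': 204.62530721065653, 'dist_coeffs': array([-0.11066027,  0.        ,  0.        ,  0.        ,  0.        ]), 'rvec': array([ 2.13190138, -2.11811991,  0.18382405]), 'tvec': array([383.34453172, 546.20718651, 941.10598702])}
```

View pics/scene0.png

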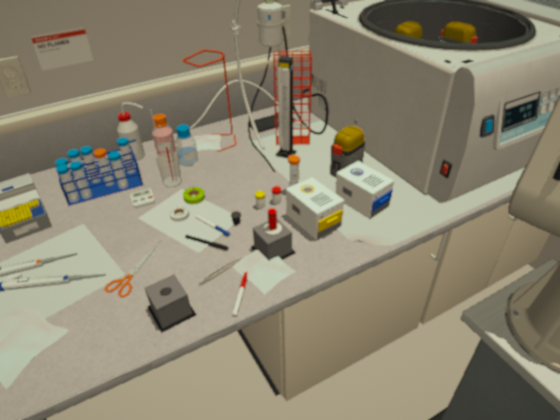

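View pics/top0.png

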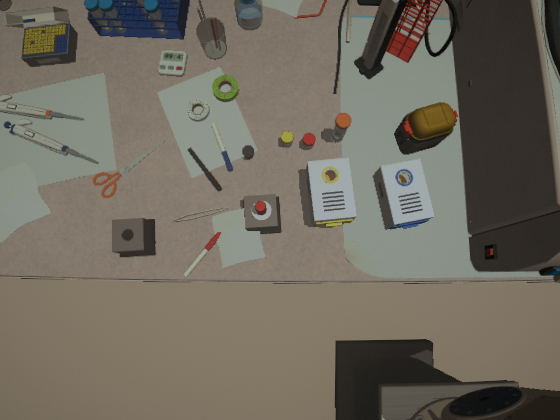

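The scene shows the pin in the nearest stand: handle at (271,217) in scene and (261,206) in top. The blue ring is at (404,177) and the yellow ring at (331,176) in top. The centrifuge stands to the right of the blue dock.

```bash
cat > h.py <<'E'
from rig import r
import cv2, numpy as np
def cam(n):
    c=r.get_calibration(n);K=np.array([[c['fx'],0,c['cx']],[0,c['fy'],c['cy']],[0,0,1]])
    R=cv2.Rodrigues(c['rvec'])[0];return K,c['dist_coeffs'],R,c['tvec']
def ray(n,p):
    K,d,R,t=cam(n);u=cv2.undistortPoints(np.array([[p]],float),K,d)[0,0]
    return -R.T@t,R.T@np.array([u[0],u[1],1])
def onz(n,p,z):
    o,v=ray(n,p);return o+v*(z-o[2])/v[2]
def tri(p,q):
    o,v=ray('scene',p);a,b=ray('top',q);s=np.linalg.lstsq(np.c_[v,-b],a-o,rcond=None)[0]
    x,y=o+v*s[0],a+b*s[1];return (x+y)/2,np.linalg.norm(x-y)
def proj(n,P):
    K,d,R,t=cam(n);return cv2.projectPoints(np.array([P],float),R,t,K,d)[0][0,0]
def blobs(im,lo,hi,box,amin=8):
    h=cv2.cvtColor(im,cv2.COLOR_RGB2HSV);m=cv2.inRange(h,np.array(lo),np.array(hi))
    x0,y0,x1,y1=box;M=np.zeros_like(m);M[y0:y1,x0:x1]=m[y0:y1,x0:x1]
    n,l,s,c=cv2.connectedComponentsWithStats(M)
    return [(s[i].tolist(),c[i].round(1).tolist()) for i in range(1,n) if s[i][4]>=amin]
E
python3 - <<'E'
from h import *
t=cv2.cvtColor(cv2.imread('pics/top0.png'),cv2.COLOR_BGR2RGB);s=cv2.cvtColor(cv2.imread('pics/scene0.png'),cv2.COLOR_BGR2RGB)
print('red top',blobs(t,(0,150,90),(6,255,255),(245,190,280,230)),blobs(t,(174,150,90),(180,255,255),(245,190,280,230)))
print('red scene',blobs(s,(0,150,60),(8,255,255),(255,200,290,240)))
print('blue ring top',blobs(t,(100,90,40),(125,255,255),(385,160,425,190)))
print('blue front',blobs(t,(100,90,40),(125,255,255),(370,190,440,235)))
print('yellow ring',blobs(t,(20,100,60),(35,255,255),(310,160,350,190)))
for n,im in(('t',t[150:250,230:440]),):
    pass
a=cv2.resize(t[150:240,240:440],None,fx=4,fy=4,interpolation=cv2.INTER_CUBIC);b=cv2.resize(s[160:260,240:400],(800-0,500));
b=cv2.resize(s[150:260,240:400],(349,240));
cv2.imwrite('pics/crop.png',np.vstack([a,np.hstack([b,np.zeros((240,800-349,3),np.uint8)])])[:,:,::-1])
print('centrifuge edge z0..',onz('top',(458,150),300),onz('top',(472,268),300),onz('top',(472,268),0),onz('top',(555,270),0), onz('top',(430,120),100))
for n in('scene','top'):print(n,proj(n,(0,0,0)),-cam(n)[2].T@cam(n)[3])
E
```

```text
red top [([255, 201, 10, 10, 77], [259.8, 205.7])] []
red scene [([268, 209, 8, 20, 137], [272.0, 218.2])]
blue ring top [([396, 170, 17, 16, 73], [403.5, 177.6])]
blue front [([393, 219, 36, 10, 122], [410.2, 223.9])]
yellow ring [([322, 167, 17, 16, 98], [329.5, 175.4])]
centrifuge edge z0.. [594.83873678  80.53661614 300.        ] [395.59991774  69.65454703 300.        ] [407.23105456 -58.76393429   0.        ] [ 400.20410237 -264.69404535    0.        ] [725.21365347  55.9447686  100.        ]
scene [567.74040868 327.24230093] [-178.92920794  789.96670043  779.1903266 ]
top [452.09472474 451.7993624 ] [ 367.47644662  380.16361489 1025.3840678 ]
```

View pics/crop.png

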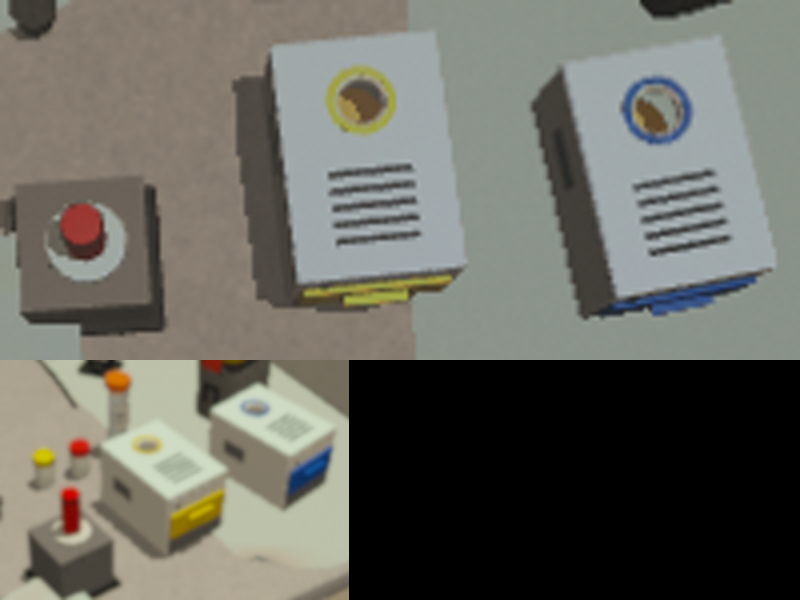

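Run:
```python
from h import *
f=lambda x,y:((x+.5)/4-.5+240,(y+.5)/4-.5+150)
print('collar',onz('top',f(86,241),76));print('handle top',onz('top',f(82,219),130))
sq=np.array([onz('top',f(*p),70) for p in((16,185),(143,178),(152,303),(21,313))])
print('stand top',sq.mean(0),[np.linalg.norm(sq[i]-sq[i-1]).round() for i in range(4)])
# scene crop scale 349/160=2.181
g=lambda x,y:((x+.5)/2.181-.5+240,(y-360+.5)/2.181-.5+150)
print('scene collar',onz('scene',g(71,531),76),'scene handle top',onz('scene',g(70,496),130))
for n,x,y,c in(('blue',657,110,[(565,66),(720,38),(776,268),(611,300)]),('yellow',361,100,[(272,45),(434,31),(466,265),(301,288)])):
    q=np.array([onz('top',f(*p),90) for p in c]);m=q.mean(0);h=onz('top',f(x,y),90)
    ax=(q[0]+q[1]-q[2]-q[3]);yaw=np.arctan2(ax[1],ax[0])
    print(n,'hole',h,'box',m,'yaw',yaw,'hole from box',m+30*np.array([np.cos(yaw),np.sin(yaw),0]),[np.linalg.norm(q[i]-q[i-1]).round() for i in range(4)])
print('scene blue hole',onz('scene',g(255,407),90),'yel',onz('scene',g(147,444),90))
```

```text
collar [527.40376746 423.98616511  76.        ]
handle top [529.55343447 423.669322   130.        ]
stand top [526.5730279  425.87667343  70.        ] [np.float64(70.0), np.float64(69.0), np.float64(68.0), np.float64(70.0)]
scene collar [526.91805927 426.9641731   76.        ] scene handle top [522.75362863 428.5692624  130.        ]
blue hole [598.11359473 118.02182018  90.        ] box [567.10465281 113.23368796  90.        ] yaw 0.17185247872143877 hole from box [596.66274289 118.36392293  90.        ] [np.float64(128.0), np.float64(87.0), np.float64(128.0), np.float64(91.0)]
yellow hole [602.26854137 277.56828501  90.        ] box [571.84954666 274.08772492  90.        ] yaw 0.11025127171192371 hole from box [601.66740113 277.38856643  90.        ] [np.float64(132.0), np.float64(88.0), np.float64(128.0), np.float64(88.0)]
scene blue hole [601.20791403 118.09564717  90.        ] yel [604.9792481  278.31424599  90.        ]
```

Run:
```python
import numpy as np
from math import *
c,s=cos(.2898),sin(.2898)
def T(a,b): d=np.array(b)-a; return [round(c*d[0]+s*d[1]),round(s*d[0]-c*d[1])]
W=np.array([(178.6,-599),(250,-250),(300,0),(340,160),(450,300),(527,425)],float)
L=np.r_[0,np.cumsum(np.linalg.norm(np.diff(W,axis=0),axis=1))]
print(L)
P=[np.array([np.interp(x,L,W[:,0]),np.interp(x,L,W[:,1])]) for x in np.linspace(0,L[-1],25)]
print([T(P[0],p) for p in P[1:13]]);print([T(P[12],p) for p in P[13:]])
print('pin->hole',T((527,425),(598,118)))
```

```text
[   0.          356.22880288  611.17977856  776.10400358  954.14894173
 1100.96174771]
[[22, -40], [43, -81], [65, -121], [87, -162], [108, -202], [130, -243], [152, -283], [173, -324], [195, -364], [216, -405], [238, -445], [259, -486]]
[[21, -41], [44, -80], [68, -120], [91, -159], [116, -198], [153, -224], [190, -251], [228, -277], [265, -304], [299, -335], [333, -365], [367, -396]]
pin->hole [-20, 314]
```

Request:
{"op": "carry_out", "data": {"targets": [{"dp": [22,-40,0]},{"dp": [43,-81,0]},{"dp": [65,-121,0]},{"dp": [87,-162,0]},{"dp": [108,-202,0]},{"dp": [130,-243,0]},{"dp": [152,-283,0]},{"dp": [173,-324,0]},{"dp": [195,-364,0]},{"dp": [216,-405,0]},{"dp": [238,-445,0]},{"dp": [259,-486,0]}], "fingers": 1, "grip_force": 60}}

```text
schema error: expected keys dp, yaw
```

Request:
{"op": "carry_out", "data": {"targets": [{"dp": [22,-40,0],"yaw": 0},{"dp": [43,-81,0],"yaw": 0},{"dp": [65,-121,0],"yaw": 0},{"dp": [87,-162,0],"yaw": 0},{"dp": [108,-202,0],"yaw": 0},{"dp": [130,-243,0],"yaw": 0},{"dp": [152,-283,0],"yaw": 0},{"dp": [173,-324,0],"yaw": 0},{"dp": [195,-364,0],"yaw": 0},{"dp": [216,-405,0],"yaw": 0},{"dp": [238,-445,0],"yaw": 0},{"dp": [259,-486,0],"yaw": 0}], "fingers": 1, "grip_force": 60}}

```text
clock: 1.6
eef_pos: [287.9, -57.8, 239.4]
tcp_rot: [3.141, -0.001, 0.289]
contact_force: [1.0, -0.6, 0.1]
opening: 0.999
grasp_force: 0.0
```

Request:
{"op": "carry_out", "data": {"targets": [{"dp": [21,-41,0],"yaw": 0},{"dp": [44,-80,0],"yaw": 0},{"dp": [68,-120,0],"yaw": 0},{"dp": [91,-159,0],"yaw": 0},{"dp": [116,-198,0],"yaw": 0},{"dp": [153,-224,0],"yaw": 0},{"dp": [190,-251,0],"yaw": 0},{"dp": [228,-277,0],"yaw": 0},{"dp": [265,-304,0],"yaw": 0},{"dp": [299,-335,0],"yaw": 0},{"dp": [333,-365,0],"yaw": 0},{"dp": [367,-396,0],"yaw": 0}]}}

```text
clock: 3.1
eef_pos: [527.0, 426.2, 238.7]
tcp_rot: [3.141, 0.001, 0.29]
contact_force: [-0.0, -0.6, 1.0]
opening: 1.001
grasp_force: 0.0
```

Request:
{"op": "carry_out", "data": {"targets": [{"dp": [0,0,40],"yaw": 0},{"dp": [0,0,80],"yaw": 0},{"dp": [0,0,110],"yaw": 0},{"dp": [0,0,130],"yaw": 0},{"dp": [0,0,141],"yaw": 0},{"dp": [0,0,141],"yaw": 0}]}}

```text
clock: 3.85
eef_pos: [526.4, 425.1, 98.0]
tcp_rot: [3.141, 0.001, 0.29]
contact_force: [-0.1, -0.3, 0.3]
opening: 0.999
grasp_force: 0.0
```

Run:
```python
from h import *
s=r.grab_frame('scene');t=r.grab_frame('top');print(r.sense()['contact_force'],r.sense()['eef_pos'])
a=cv2.resize(s[150:270,200:340],(560,480));b=cv2.resize(t[150:270,220:300],(240,360))
o=np.zeros((480,800,3),np.uint8);o[:,:560]=a;o[:360,560:]=b
cv2.imwrite('pics/g.png',o[:,:,::-1])
```

```text
[-0.22357584 -0.39008143 -0.14863782] [527.02997423 425.60263881  99.35407748]
```

View pics/g.png

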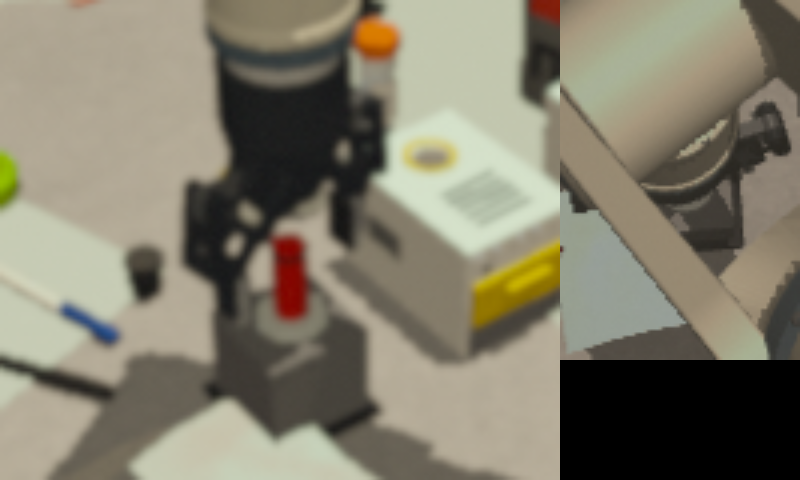

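The red handle (290,280 in the crop) stands between the open fingers, with the stand below and the yellow dock clear to the right. I'll close the gripper now.

Request:
{"op": "carry_out", "data": {"targets": [{"dp": [0,0,0],"yaw": 0},{"dp": [0,0,0],"yaw": 0},{"dp": [0,0,0],"yaw": 0},{"dp": [0,0,0],"yaw": 0},{"dp": [0,0,0],"yaw": 0},{"dp": [0,0,0],"yaw": 0},{"dp": [0,0,0],"yaw": 0},{"dp": [0,0,0],"yaw": 0}], "fingers": -1, "grip_force": 60}}

```text
clock: 4.95
eef_pos: [526.6, 425.2, 98.6]
tcp_rot: [-3.141, -0.0, 0.29]
contact_force: [-0.8, -1.7, 5.6]
opening: 0.244
grasp_force: 58.5
```

Request:
{"op": "carry_out", "data": {"targets": [{"dp": [0,0,-10],"yaw": 0},{"dp": [0,0,-30],"yaw": 0},{"dp": [0,0,-60],"yaw": 0},{"dp": [0,0,-95],"yaw": 0},{"dp": [0,0,-120],"yaw": 0},{"dp": [0,0,-130],"yaw": 0},{"dp": [0,0,-130],"yaw": 0}]}}

```text
clock: 5.82
eef_pos: [526.6, 425.3, 229.2]
tcp_rot: [-3.141, -0.001, 0.29]
contact_force: [-0.4, 0.5, -0.8]
opening: 0.238
grasp_force: 58.6
```

Run:
```python
from h import *
s=r.grab_frame('scene');q=r.sense();print(q['eef_pos'],q['opening'],q['grasp_force'])
cv2.imwrite('pics/l.png',cv2.resize(s[130:280,200:400],(800,600))[:,:,::-1])
```

```text
[526.23699992 424.97339336 228.01813971] 0.24232884762167053 58.58430325984955
```

View pics/l.png

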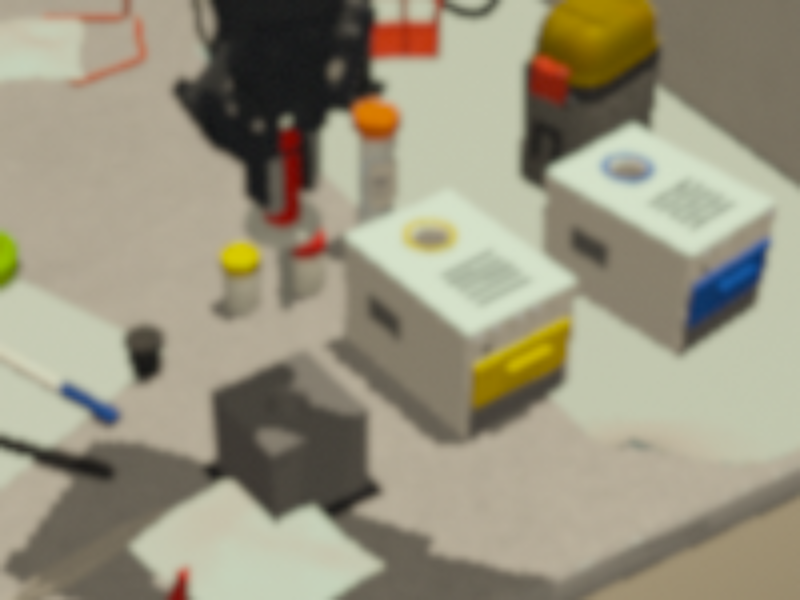

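The pin is held. Its shaft hangs from (288,240) to (288,305) in the crop, and the stand's bore is empty. Next I check the pin's tilt and the clearance to the centrifuge at the hole.

Run:
```python
from h import *
print('tip pred',proj('scene',(527,425,140)),'seen',(200+288/4-.4,130+305/4-.4),'collar pred',proj('scene',(527,425,203)))
t=r.grab_frame('top');s=cv2.imread('pics/scene0.png')
a=cv2.imread('pics/top0.png')[0:290,380:560];b=s[0:230,300:560]
o=np.zeros((600,800,3),np.uint8);o[:580,:360]=cv2.resize(a,(360,580));o[:389,360:800]=cv2.resize(b,(440,389));cv2.imwrite('pics/c.png',o)
```

```text
tip pred [272.15587161 207.27939331] seen (271.6, 205.85) collar pred [271.28224353 185.36176959]
```

View pics/c.png

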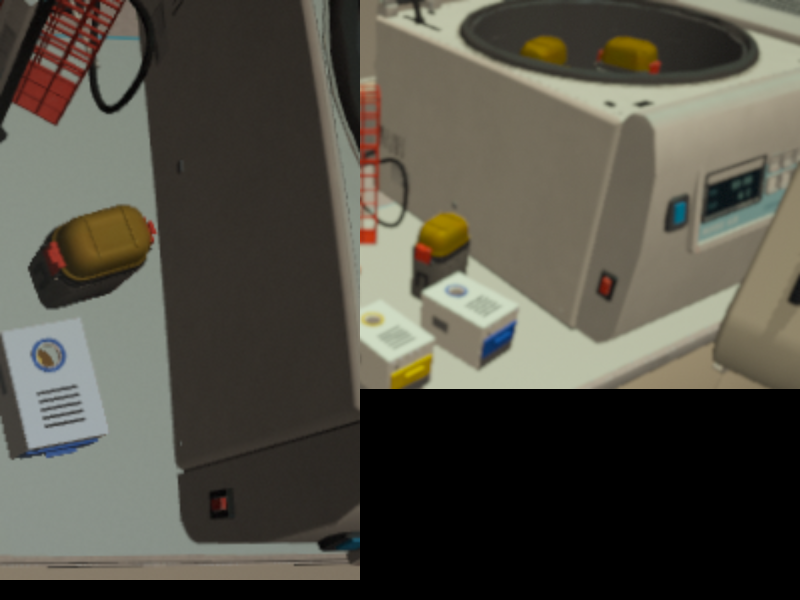

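The centrifuge's wall foot is at top crop x≈150–180, which puts the wall at y≈-50 and well clear of the hole at y=118. The pin hangs straight. I'll move over the blue hole.

Request:
{"op": "carry_out", "data": {"targets": [{"dp": [-1,15,0],"yaw": 0},{"dp": [-3,45,0],"yaw": 0},{"dp": [-5,85,0],"yaw": 0},{"dp": [-8,125,0],"yaw": 0},{"dp": [-11,165,0],"yaw": 0},{"dp": [-13,205,0],"yaw": 0},{"dp": [-16,245,0],"yaw": 0},{"dp": [-18,280,0],"yaw": 0},{"dp": [-19,302,0],"yaw": 0},{"dp": [-20,314,0],"yaw": 0},{"dp": [-20,314,20],"yaw": 0},{"dp": [-20,314,35],"yaw": 0}]}}

```text
clock: 7.42
eef_pos: [596.7, 118.8, 192.4]
tcp_rot: [-3.141, 0.001, 0.29]
contact_force: [-0.1, 0.2, -0.6]
opening: 0.236
grasp_force: 58.7
```

Request:
{"op": "carry_out", "data": {"targets": [{"dp": [0,0,0],"yaw": 0},{"dp": [0,0,0],"yaw": 0},{"dp": [0,0,0],"yaw": 0}]}}

```text
clock: 7.8
eef_pos: [597.4, 118.9, 194.0]
tcp_rot: [3.142, -0.001, 0.29]
contact_force: [0.1, -0.5, -0.2]
opening: 0.24
grasp_force: 58.7
```

Run:
```python
from h import *
s=r.grab_frame('scene');t=r.grab_frame('top');q=r.sense();print(q['eef_pos'],q['contact_force'])
o=np.zeros((600,800,3),np.uint8);o[:,:500]=cv2.resize(s[130:230,310:393],(500,600),interpolation=cv2.INTER_CUBIC);o[:300,500:]=cv2.resize(t[130:230,360:460],(300,300))
cv2.imwrite('pics/d.png',o[:,:,::-1])
e=q['eef_pos'];print('tip pred',proj('scene',(e[0],e[1],e[2]-28.5-60)),'hole pred',proj('scene',(598,118,90)),'at tip height',onz('scene',(0,0),0)[:0])
```

```text
[597.30298255 118.74006581 193.84615311] [-1.02244441  0.31052863 -0.93277305]
tip pred [357.83635473 167.39805447] hole pred [357.38186339 171.82771644] at tip height []
```

View pics/d.png

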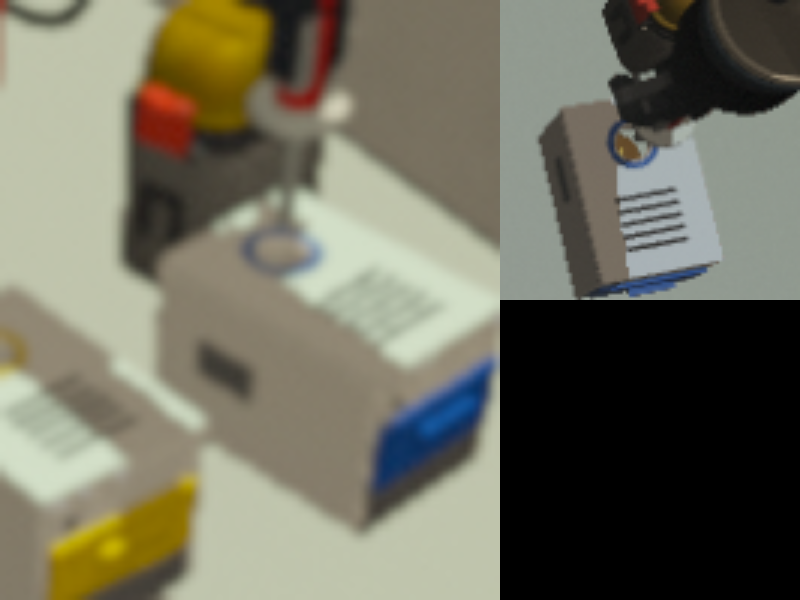

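The tip at (357.2,167.6) hangs straight above the ring at (356.6,171.2), matching the prediction. I'll push down.

Request:
{"op": "carry_out", "data": {"targets": [{"dp": [0,0,10],"yaw": 0},{"dp": [0,0,20],"yaw": 0},{"dp": [0,0,30],"yaw": 0},{"dp": [0,0,40],"yaw": 0},{"dp": [0,0,40],"yaw": 0}]}}

```text
clock: 8.52
eef_pos: [596.4, 118.4, 152.1]
tcp_rot: [-3.141, 0.002, 0.29]
contact_force: [1.1, -0.2, -1.2]
opening: 0.243
grasp_force: 58.7
```

Request:
{"op": "carry_out", "data": {"targets": [{"dp": [0,0,8],"yaw": 0},{"dp": [0,0,14],"yaw": 0},{"dp": [0,0,20],"yaw": 0},{"dp": [0,0,25],"yaw": 0},{"dp": [0,0,29],"yaw": 0},{"dp": [0,0,32],"yaw": 0},{"dp": [0,0,32],"yaw": 0},{"dp": [0,0,32],"yaw": 0},{"dp": [0,0,32],"yaw": 0}]}}

```text
clock: 9.65
eef_pos: [597.2, 118.6, 121.5]
tcp_rot: [3.142, -0.0, 0.29]
contact_force: [-0.6, -0.2, 4.3]
opening: 0.244
grasp_force: 58.9
```

Run:
```python
from h import *
s=r.grab_frame('scene');q=r.sense();print(q['eef_pos'],q['contact_force'])
cv2.imwrite('pics/p.png',cv2.resize(s[130:250,270:430],(800,600),interpolation=cv2.INTER_CUBIC)[:,:,::-1])
```

```text
[597.15285917 118.56014058 121.47114195] [0.82156826 0.13540322 4.75103125]
```

View pics/p.png

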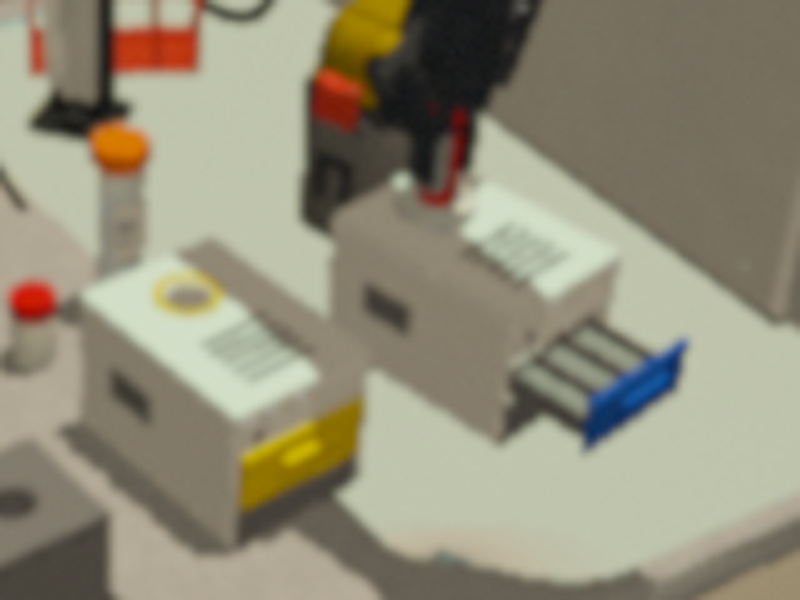

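The blue tray is fully out (front at (635,395)) and the yellow one is shut. I'll take the pin back.

Request:
{"op": "carry_out", "data": {"targets": [{"dp": [0,0,-10],"yaw": 0},{"dp": [0,0,-30],"yaw": 0},{"dp": [0,0,-55],"yaw": 0},{"dp": [0,0,-80],"yaw": 0},{"dp": [0,0,-100],"yaw": 0},{"dp": [0,0,-107],"yaw": 0},{"dp": [0,0,-107],"yaw": 0}]}}

```text
clock: 10.58
eef_pos: [596.9, 118.5, 228.3]
tcp_rot: [3.142, -0.0, 0.29]
contact_force: [0.2, 0.4, -0.7]
opening: 0.242
grasp_force: 58.8
```

Request:
{"op": "carry_out", "data": {"targets": [{"dp": [1,-15,0],"yaw": 0},{"dp": [3,-45,0],"yaw": 0},{"dp": [5,-85,0],"yaw": 0},{"dp": [8,-125,0],"yaw": 0},{"dp": [11,-165,0],"yaw": 0},{"dp": [13,-205,0],"yaw": 0},{"dp": [16,-245,0],"yaw": 0},{"dp": [18,-280,0],"yaw": 0},{"dp": [19,-302,0],"yaw": 0},{"dp": [20,-314,0],"yaw": 0},{"dp": [20,-314,0],"yaw": 0},{"dp": [20,-314,0],"yaw": 0}]}}

```text
clock: 12.08
eef_pos: [526.7, 424.2, 228.2]
tcp_rot: [3.141, 0.0, 0.289]
contact_force: [0.6, -0.6, -0.8]
opening: 0.244
grasp_force: 58.8
```

Run:
```python
from h import *
s=r.grab_frame('scene');q=r.sense();e=q['eef_pos'];print(e,q['contact_force'],q['opening'])
a=cv2.cvtColor(cv2.imread('pics/l.png'),cv2.COLOR_BGR2RGB).astype(int);b=cv2.resize(s[130:280,200:400],(800,600)).astype(int)
print('diff to lifted picture near pin',np.abs(a-b)[100:320,230:340].mean(),np.abs(a-b)[230:310,270:305].max())
```

```text
[526.80233784 424.14390604 228.28089393] [-0.03103867 -0.35499177 -0.44186136] 0.23957683827942522
diff to lifted picture near pin 4.131763085399449 16
```

The pin looks the same as just after lifting, so nothing slipped. I'll lower it into the stand, stopping just short, and release it.

Request:
{"op": "carry_out", "data": {"targets": [{"dp": [0,0,15],"yaw": 0},{"dp": [0,0,40],"yaw": 0},{"dp": [0,0,65],"yaw": 0},{"dp": [0,0,90],"yaw": 0},{"dp": [0,0,110],"yaw": 0},{"dp": [0,0,122],"yaw": 0},{"dp": [0,0,129],"yaw": 0},{"dp": [0,0,129],"yaw": 0},{"dp": [0,0,129],"yaw": 0}]}}

```text
clock: 13.25
eef_pos: [526.8, 425.5, 99.9]
tcp_rot: [-3.141, -0.001, 0.29]
contact_force: [0.1, -0.0, -0.3]
opening: 0.245
grasp_force: 58.9
```

Request:
{"op": "carry_out", "data": {"targets": [{"dp": [0,0,0],"yaw": 0},{"dp": [0,0,0],"yaw": 0},{"dp": [0,0,0],"yaw": 0},{"dp": [0,0,0],"yaw": 0},{"dp": [0,0,0],"yaw": 0},{"dp": [0,0,0],"yaw": 0},{"dp": [0,0,0],"yaw": 0},{"dp": [0,0,0],"yaw": 0}], "fingers": 1}}

```text
clock: 14.25
eef_pos: [526.5, 425.2, 99.3]
tcp_rot: [3.142, 0.0, 0.29]
contact_force: [-0.2, -0.6, -0.1]
opening: 0.998
grasp_force: 0.0
```

Request:
{"op": "carry_out", "data": {"targets": [{"dp": [0,0,-15],"yaw": 0},{"dp": [0,0,-40],"yaw": 0},{"dp": [0,0,-75],"yaw": 0},{"dp": [0,0,-110],"yaw": 0},{"dp": [0,0,-130],"yaw": 0},{"dp": [0,0,-130],"yaw": 0},{"dp": [0,0,-130],"yaw": 0}]}}

```text
clock: 15.12
eef_pos: [525.9, 424.7, 228.0]
tcp_rot: [3.141, 0.002, 0.29]
contact_force: [-1.1, 0.3, 0.0]
opening: 1.0
grasp_force: 0.0
```

Run:
```python
from h import *
s=r.grab_frame('scene');q=r.sense();print(q['eef_pos'],q['contact_force'],q['opening'],q['clock'])
print('red',blobs(s,(0,150,60),(8,255,255),(255,200,290,240)))
cv2.imwrite('pics/e.png',cv2.resize(s[130:280,200:400],(800,600))[:,:,::-1])
```

```text
[525.78522867 424.60388226 227.65436981] [-0.63435545  0.46070374 -0.42896399] 0.9999319534547979 15.175
red [([268, 210, 9, 20, 128], [271.6, 219.4])]
```

View pics/e.png

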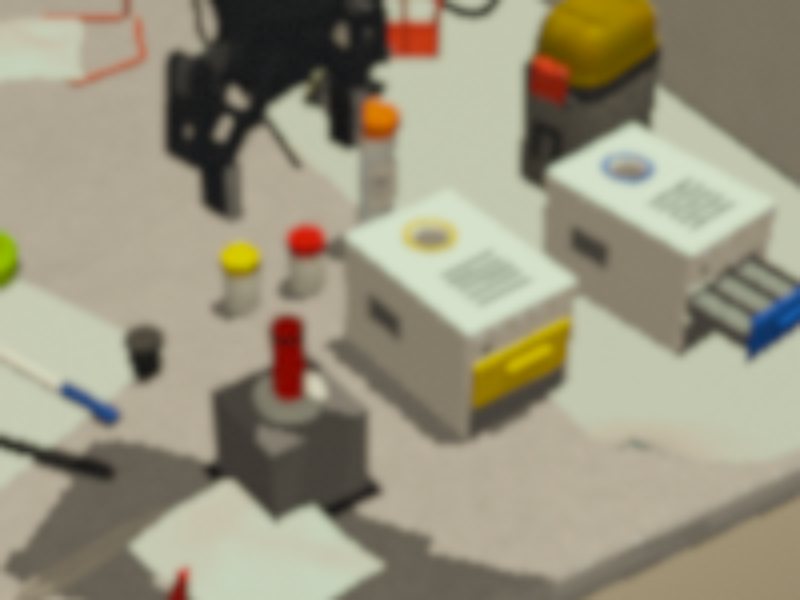

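The pin stands upright in its stand at (288,360) with the collar down. The blue tray is out, the yellow one is shut, and the gripper is clear.

```bash
python3 -c "
from rig import r
print(r.sign_off())"
```

```text
the job is handed in; nothing more can be done
None
```

I released the blue tray with the pin and put the pin back upright in its stand; the yellow tray stayed shut, and I handed the job in at about 15 s (no verdict was returned).

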